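Pull the extractor's filter cassette and show it over the drip tray

TASK

Prepare the mill's chip extractor for a filter check: first slide the damper grip on the control box until it lines up with the pointer beside its track, then swing the filter housing's cover flap up until it stands upright or leans back, and leave it open. Draw the tabbed filter cassette straight up out of its slot (leave the low plain baffle plate in the other slot) and hold it upright and still over the middle of the drip tray, its lower edge at least 10 cm above the bench. Finish while still holding it there; leave everything else on the bench where it stands.

Things in the scene. Friction and masses are not known exactly. Their poses are not given: they have to be found in the camera images.
- housing: extractor filter housing: fixed white open-topped box 180 (x) x 170 (y) x 115 mm high, walls and floor 5 mm, origin under its centre. Inside, two upright slots along y, 17 mm wide, at x = -32 and +32 mm; their guides reach 72 mm above the bench and hold only the plates' ends (58 mm or more from the middle). One slot holds the cassette, the other the baffle. The flap covers the top
- flap (a joint): angle of the cover flap: 0 shut, 1.57 upright, end stop 1.9 (leaning away from the robot). Stiff hinge (0.22 N m): the 200 g flap stays at any angle; lifting takes about 3 N at the tab
- flap_hinge (a point): middle of the flap's hinge line on the housing's far rim, 90 mm along the housing's +x from its centre, 115.5 mm above the bench; its y axis is the hinge axis; it turns with the flap. The flap is 180 x 170 x 6 mm and, shut, reaches from here along the housing's -x
- flap_tab (a point): grip point on the flap's aluminium lift tab, 10 mm below its top: an upright plate 8 (x) x 24 (y, along the hinge) x 36 mm high on the outer face, 160 mm from the hinge towards the robot. The point is 26 mm off the outer face, 32 mm off the hinge plane. Pinched along y, the tab can turn between the pads as the flap swings; with the flap upright it points away from the robot
- cassette: filter cassette, loose, 130-250 g: grey plate with paper pleats standing upright, 14 (x) x 130 (y) x 72 mm high, with a grip tab 14 (x) x 30 (y) x 29 mm high in the middle of its top edge, 101 mm overall; origin under its centre, z up. Stands on the housing floor in one slot (1.5 mm play), axes as the housing's; tab top 106 mm above the bench
- baffle: baffle plate, loose, stays in: plain aluminium plate 14 x 130 x 60 mm high with no tab, standing in the other slot; origin under its centre
- control: extractor control box, fixed, 100 (x) x 220 (y) x 50 mm high, origin under its centre; on top in the middle an aluminium track 40 mm wide (x), 170 mm long (y), 14 mm high. The damper grip slides along the box's y
- damper (a joint): travel of the damper grip along its track, 0 to 0.12 m, grows towards the control box's +y (away from the robot); friction about 1.5 N, stays where it is left
- damper_top (a point): centre of the top of the damper grip, 104.5 mm above the bench: a black block 28 mm (x) x 20 mm (y, along the track) x 40 mm high, axes as the control box's
- pointer: steel pointer clamped beside the track, elsewhere along it each time. Axes as the control box's; origin on the control box's top, on the track's centre line (x = 0) at the pointer's y. The steel lies at x = 14 to 42 mm, up to 22 mm above the box's top. Lined up: the grip's centre is at y = 0 in this frame
- tray: shallow steel drip tray, fixed, 150 (x) x 160 (y) x 22 mm high, origin under its centre; stands on one side of the housing, the control box on the other, either way round
- block: white plastic workpiece block 50 x 50 x 30 mm; bystander, to be left alone; origin as built at its underside's centre
- oil: white oil bottle, 44 mm across, 110 mm tall; bystander, to be left alone; origin as built at its underside's centre
- parallel: steel bar 120 x 14 x 30 mm lying on the bench; bystander, to be left alone; origin as built at its underside's centre
Things that resemble listed ones, but are neither listed nor needed, are in the scene too. What is shaped like the control but blue or purple is not meant. Of the things that look like the tray, the smaller one is meant.

How it is judged:
By the outcome, as a careful person would: the job done as asked, in the order asked, and still so for the second after the job is handed in, while the arm keeps its last pose, push and grip.
It also fails if it takes over 72 s, if anything falls off the work surface, if the arm or the gripper's body presses on something with over 40 N, if the wrist force passes 120 N, or if a joint passes its speed limit or range.

ROBOT

A 7-joint arm with a two-finger parallel gripper is mounted at the origin on the work surface. World frame = base frame: x ahead of the robot, y to its left, z up, the work surface at z = 0. Lengths are in m, angles in rad, forces in N, time in s.
With the tool pointing down it reaches from about 0.4 to 0.85 m from the base axis. Payload 4.5 kg.
Tool frame: the origin (TCP) lies midway between the tips of the shut fingers; the grasp point (between the pads) lies 19 mm behind it; z points along the fingers, y is the line along which they close (so a half turn about z gives the same grasp; the last joint's range is limited). The gripper opens to 88 mm and grips with 3 to 60 N. Pads are 18 mm wide; open, the fingers measure 123 mm over their backs; the gripper's body (75 mm by 187 mm) begins 45 mm behind the grasp point.
Start: joints at [-1.092, 0.689, -0.195, 1.565, 0.157, 0.902, -0.215], TCP at [0.269, 0.564, 0.239] pointing down, gripper open.
Joint ranges: [-3.01, 3.01], [-0.46, 2.08], [-1.47, 1.51], [0.13, 2.56], [-1, 4.14], [0.04, 2.09], [-2.66, 2.66]. Speed limits (rad/s): [2.57, 2.57, 3.14, 3.14, 3.14, 3.14, 3.14].

INTERFACE

Orientations are given as a unit quaternion [x, y, z, w].
In Python, from plant import * gives the robot as it stands.
- The arm moves only by the tool send_rows, never from a script. Its argument "targets" is a list of rows, each a list of 2 entries, a list of its own where there are three numbers: the shift along the tool's x, y, z in units of 0.3 m (1.0 is 0.3 m), then the turn, a rotation vector about the tool's x, y, z in units of pi rad (1.0 is pi rad). A call has 1 to 12 rows; each row is the pose to reach, as a shift and turn from the pose commanded when the call began, along the tool's axes at that moment, turning the shorter way round; what a row does not reach only later rows make up. A row lasts 1/8 s, in which the tool goes at most 62.5 mm and 10.7 degrees, less where a joint would pass 70% of its speed; a pose out of reach is approached as far as the arm can. A call with a number of a shift or a turn outside -1 to 1 is refused whole. A call with a gripper value outside its range is refused whole. "fingers" is the opening, from 0 (shut) to 1 (fully open), set as the call begins (left out, the last holds). The fingers move at their own pace and stop on an object; "newtons" is the grip in N (left out, the last holds). Time passes only in rows, so rows that repeat a pose let the fingers close. It gives the time, the measured TCP pose, the force, the opening and the grip force at its end, in the units of the state.
- get_state(): the state, without advancing time (a new reading comes with each control period).
- snapshot(name): name is "scene" or "top"; returns a dict with "img" (420x560x3 uint8, blue, green, red), "fx", "fy", "cx", "cy" (pixels), "cam_to_world" (4x4, takes a point from camera to world coordinates). Camera axes: x right, y down, z forward; pixel columns grow to the right and rows downward; lengths in m; the calibration is good to about 2 mm. A picture is of the moment at which its call begins. There is no depth.
- finish_job(): hands the job in; it is judged then, once.
The state is a dict: "clock": time; "q": joint angles; "qd": joint speeds; "joint_torque": joint torques, N m; "tool_pos": TCP position; "eef_rot": TCP orientation; "contact_force": force on the tool from outside, world axes, zero at the start; "moment": the same for the moment, N m; "opening": opening from 0.0 (shut) to 1.0 (fully open); "finger_force": force on a finger pad.
Only numpy, scipy, OpenCV 4.12 (cv2) and the standard library are available. Lean on these libraries where they do the work, as an engineer would, in place of code of your own. Each camera call takes 0.05 s, during which the arm holds its last target. There are 200 camera calls.

## Working session

There is one attempt and no reset: what is moved stays moved. The work goes in short steps, Python scripts to look and compute and a tool call to move; the robot and the scene stay as the last step left them, time stands still between calls to the robot, and variables do not carry over. Pictures are saved under pics/ and viewed, at most 10 in all, crops included, and the job is handed in when it is done.

Besides the shell and the picture viewer there is one more tool, called after "Request:" as name([rows], argument=value, ...), one row to a line, values as JSON. send_rows: Moves the arm, as the interface text tells. Its arguments: {"type":"object","properties":{"targets":{"type":"array"},"fingers":{"type":"number"},"newtons":{"type":"number"}},"required":["targets"]}

```bash
mkdir -p pics
python3 - <<'E'
from plant import *
import cv2,pickle
for n in("scene","top"):
    s=snapshot(n);pickle.dump(s,open(n+".pkl","wb"));cv2.imwrite(f"pics/{n}0.png",s["img"]);print(n,s["fx"],s["cx"],s["cy"],s["cam_to_world"])
print(get_state())
E
```

```text
scene 416.2703781932985 283.6532140778635 210.8651162427904 [[ 0.29877994  0.64177001 -0.7063015   1.33349788]
 [ 0.95415815 -0.18717595  0.23355381 -0.40023144]
 [ 0.01768517 -0.74370453 -0.6682745   0.95627174]
 [ 0.          0.          0.          1.        ]]
top 517.0347173806222 280.79727663988047 217.2262510031586 [[-0.0202653  -0.99201914  0.12444817  0.26342967]
 [-0.9995837   0.02266023  0.01785898 -0.11009716]
 [-0.02053647 -0.12403445 -0.99206538  1.62281993]
 [ 0.          0.          0.          1.        ]]
{'clock': 0.1, 'q': array([-1.09214475,  0.68990675, -0.19449235,  1.56620417,  0.15729511,
        0.90251645, -0.21510051]), 'qd': array([ 0.00047544, -0.00146597, -0.00077411, -0.00225411, -0.00011655,
        0.00167222, -0.0018195 ]), 'joint_torque': array([-3.03228226e-03, -5.28505862e+01, -1.27148129e+00, -1.53838348e+01,
       -5.25992329e-02,  2.02444724e-03,  5.35813808e-05]), 'tool_pos': array([0.26876536, 0.56364432, 0.23799495]), 'eef_rot': array([ 2.20573322e-01,  9.75370049e-01, -8.15087405e-04, -1.15584430e-04]), 'contact_force': array([ 0.01278793, -0.49689122, -0.14982146]), 'moment': array([ 0.04277516,  0.02949541, -0.01840281]), 'finger_force': 0.0, 'opening': 1.0034592699339815}
```

View pics/scene0.png

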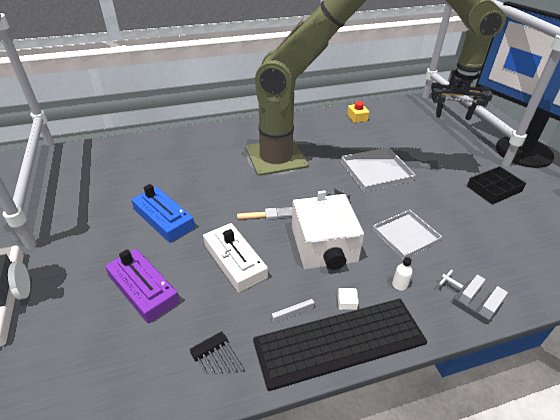

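View pics/top0.png

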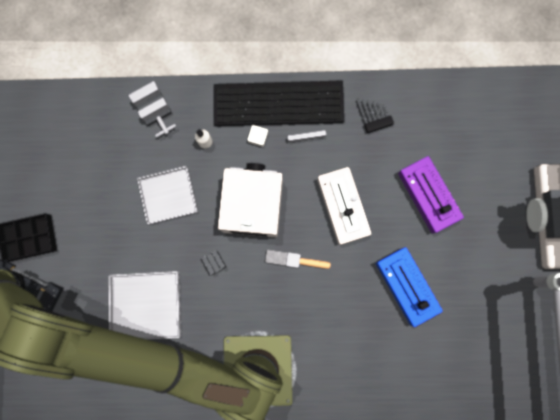

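The scene view shows the white control box (235,255), the housing (327,230) and the smaller tray (407,232). In the top view these are at (344,206), (252,202) and (167,195). Next I'll segment and zoom.

```bash
cat > h.py <<'E'
import numpy as np,cv2,pickle
def ray(s,u,v,z):
    T=s["cam_to_world"];d=T[:3,:3]@np.array([(u-s["cx"])/s["fx"],(v-s["cy"])/s["fy"],1]);o=T[:3,3]
    return o+d*(z-o[2])/d[2]
def proj(s,p):
    T=s["cam_to_world"];c=T[:3,:3].T@(np.array(p)-T[:3,3]);return s["fx"]*c[0]/c[2]+s["cx"],s["fy"]*c[1]/c[2]+s["cy"]
E
python3 - <<'E'
from h import *
t=pickle.load(open("top.pkl","rb"));s=pickle.load(open("scene.pkl","rb"))
g=t["img"].min(2)
for n,(a,b,c,d),z,th in(("housing",(212,290,160,245),.1215,190),("control",(312,376,160,250),.05,170),("tray",(132,204,160,230),.022,110)):
    m=np.zeros_like(g);m[c:d,a:b]=(g[c:d,a:b]>th)*255
    m=cv2.morphologyEx(m,cv2.MORPH_CLOSE,np.ones((9,9)))
    k=max(cv2.findContours(m,0,1)[0],key=cv2.contourArea)
    P=np.array([ray(t,*p[0],z)[:2] for p in k],np.float32)
    print(n,cv2.minAreaRect(P),cv2.boundingRect(k))
cv2.imwrite("pics/t1.png",cv2.resize(t["img"][155:250,300:390],None,fx=6,fy=6,interpolation=2))
cv2.imwrite("pics/s1.png",cv2.resize(s["img"][180:300,195:365],None,fx=4.6,fy=4.6,interpolation=2))
E
```

```text
housing ((0.50538569688797, 0.006801806390285492), (0.17289550602436066, 0.18529222905635834), 83.72210693359375) (219, 168, 63, 66)
control ((0.4953312277793884, -0.2769925594329834), (0.22232620418071747, 0.1028817668557167), 16.463720321655273) (318, 167, 53, 77)
tray ((0.5466524362564087, 0.27832090854644775), (0.16153168678283691, 0.1718829870223999), 12.829297065734863) (136, 165, 63, 60)
```

View pics/t1.png

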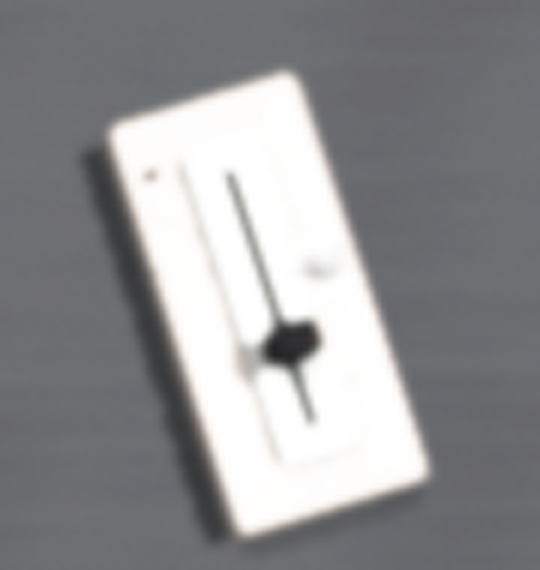

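View pics/s1.png

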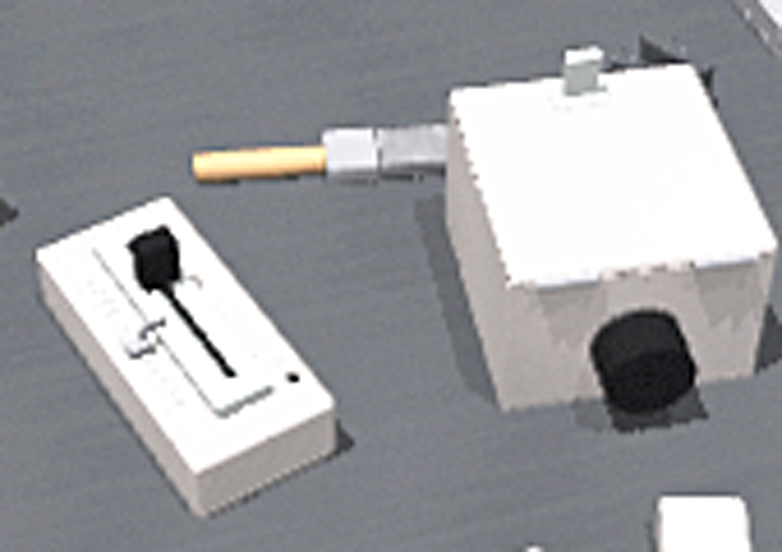

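The top crop shows the grip at (292,342) and faint pointer shading at (320,266), on the control's +x side. The scene crop shows the pointer at about (145,338) and the flap tab top at (583,50). I'll zoom on the pointer with stretched contrast.

Run:
```python
from h import *
t=pickle.load(open("top.pkl","rb"));s=pickle.load(open("scene.pkl","rb"))
c=np.array([.4953,-.2770]);a=np.radians(16.46);Y=np.array([np.cos(a),np.sin(a)]);X=np.array([np.sin(a),-np.cos(a)])
loc=lambda p:np.round([(p[:2]-c)@X*1e3,(p[:2]-c)@Y*1e3],1)
# black grip
for n,S,(x0,x1,y0,y1) in(("t",t,(335,360,200,218)),("s",s,(215,240,225,250))):
    g=S["img"][y0:y1,x0:x1].max(2);m=(g<75).astype(np.uint8)
    k=cv2.morphologyEx(m,cv2.MORPH_OPEN,np.ones((4,4)))
    M=cv2.moments(k,True);u,v=M["m10"]/M["m00"]+x0,M["m01"]/M["m00"]+y0
    print(n,"grip px",u,v,"@.1045",loc(ray(S,u,v,.1045)),"@.085",loc(ray(S,u,v,.085)))
# scene control-top corners check
for y in range(-60,80,20): print(y,[np.round(proj(S_,[*(c+X*.03+Y*y/1e3),.07]),1) for S_ in(t,s)])
def st(S,x0,x1,y0,y1,f):
    g=S["img"][y0:y1,x0:x1].astype(float);g=np.clip((g-120)*255/135,0,255)**2/255
    return cv2.resize(g.astype(np.uint8),None,fx=f,fy=f,interpolation=0)
A=st(s,208,258,222,272,8);B=st(t,330,370,180,220,10)
cv2.imwrite("pics/z.png",np.hstack([A,B]))
# tab, scene
print("tab top", ray(s,321.7,190.9,.1575))
hc=np.array([.5054,.0068])
b=np.radians(-6.28);hx=np.array([np.cos(b),np.sin(b)]);print("pred tab",hc-.07*hx,[proj(S,[*(hc-.07*hx),.1575]) for S in(s,t)])
for q in((-.09,-.085),(-.09,.085),(.09,-.085),(.09,.085)):
    p=hc+q[0]*hx+q[1]*np.array([-hx[1],hx[0]]);print([np.round(proj(S,[*p,.1215]),1) for S in(s,t)])
```

```text
t grip px 348.5 213.0 @.1045 [ -3.6 -33.7] @.085 [ -0.8 -31.9]
s grip px 229.54545454545453 237.04545454545453 @.1045 [ 7.2 -0.7] @.085 [ -0.7 -18.3]
-60 [array([360.6, 219.4]), array([214. , 236.2])]
-40 [array([358.5, 213.1]), array([217.1, 240.3])]
-20 [array([356.4, 206.9]), array([220.3, 244.4])]
0 [array([354.3, 200.6]), array([223.5, 248.7])]
20 [array([352.1, 194.4]), array([226.8, 253. ])]
40 [array([350. , 188.3]), array([230.1, 257.4])]
60 [array([347.9, 182.1]), array([233.6, 261.9])]
tab top [0.43499163 0.01718867 0.1575    ]
pred tab [0.43582006 0.01445711] [(np.float64(320.9603894901819), np.float64(191.22397677153205)), (np.float64(246.53406119652504), np.float64(221.97113904119058))]
[array([291.9, 199.2]), array([275.9, 232.7])]
[array([344.4, 193.2]), array([218.1, 227.6])]
[array([305.2, 240.4]), array([281.4, 172.3])]
[array([363.3, 232.8]), array([224.4, 167.6])]
```

View pics/z.png

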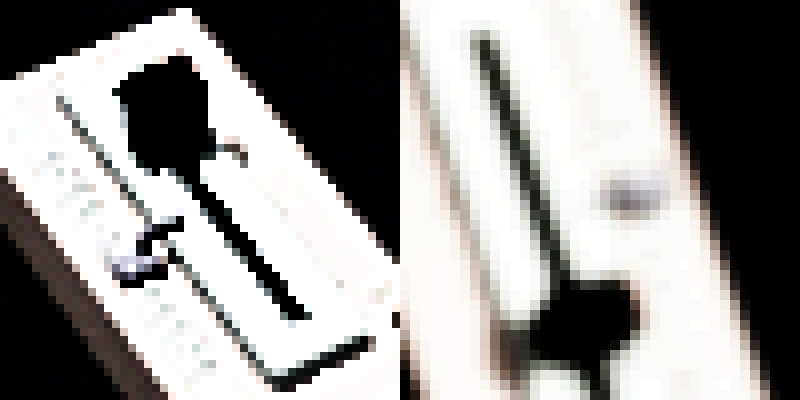

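Run:
```python
from h import *
t=pickle.load(open("top.pkl","rb"));s=pickle.load(open("scene.pkl","rb"))
c=np.array([.4953,-.2770]);a=np.radians(16.46);Y=np.array([np.cos(a),np.sin(a)]);X=np.array([np.sin(a),-np.cos(a)])
loc=lambda p:np.round([(p[:2]-c)@X*1e3,(p[:2]-c)@Y*1e3],1)
def A(x,y):return s,x/8+208-.5,y/8+222-.5
def B(x,y):return t,(x-400)/10+330-.5,y/10+180-.5
for n,p in(("tip",A(180,222)),("clampL",A(116,268)),("clampR",A(165,262)),("bottom",A(130,284)),("topblob",B(635,195)),("blobL",B(605,200)),("blobR",B(660,190)),("gripTopS",A(157,80)),("gripTopT",B(585,318)),
  ("boxfarS",(s,*((np.array([205,470])/4.6)+[195,180]))),("boxR",(s,*((np.array([335,405])/4.6)+[195,180]))),("boxnear",(s,*((np.array([168,197])/4.6)+[195,180]))),("trackfarL",A(270,378)),("slotfar",A(303,318)),("slotfarT",B(485,38))):
    print(n,*[(z,*loc(ray(*p,z))) for z in(.05,.058,.064,.072,.1045)])
# pixel listing near the pointer
print(s["img"][246:260,220:234].min(2)); print(t["img"][195:204,347:360].min(2))
```

```text
tip (0.05, np.float64(7.8), np.float64(-4.9)) (0.058, np.float64(10.8), np.float64(2.0)) (0.064, np.float64(13.1), np.float64(7.1)) (0.072, np.float64(16.2), np.float64(13.9)) (0.1045, np.float64(28.7), np.float64(41.7))
clampL (0.05, np.float64(38.0), np.float64(2.5)) (0.058, np.float64(40.8), np.float64(9.3)) (0.064, np.float64(42.9), np.float64(14.4)) (0.072, np.float64(45.7), np.float64(21.1)) (0.1045, np.float64(57.1), np.float64(48.6))
clampR (0.05, np.float64(21.7), np.float64(9.6)) (0.058, np.float64(24.7), np.float64(16.3)) (0.064, np.float64(26.9), np.float64(21.3)) (0.072, np.float64(29.8), np.float64(28.0)) (0.1045, np.float64(41.8), np.float64(55.3))
bottom (0.05, np.float64(37.4), np.float64(12.2)) (0.058, np.float64(40.2), np.float64(18.8)) (0.064, np.float64(42.3), np.float64(23.9)) (0.072, np.float64(45.1), np.float64(30.5)) (0.1045, np.float64(56.5), np.float64(57.7))
topblob (0.05, np.float64(31.3), np.float64(8.2)) (0.058, np.float64(30.0), np.float64(7.3)) (0.064, np.float64(29.0), np.float64(6.6)) (0.072, np.float64(27.7), np.float64(5.7)) (0.1045, np.float64(22
[... 2945 characters left out ...]
4 125 255 255 219 226 255]
 [255 255 248 130  83 112 255 255 255 255 255 251 179 240]
 [255 255 255 243 255 255 248 241 255 255 255 255 223 170]
 [234 255 255 255 255 255 253 253 255 255 255 255 255 217]]
[[254 253 253 253 254 254 253 253 252 250 242 208 148]
 [254 254 253 252 252 252 252 252 251 248 245 223 164]
 [255 254 253 249 246 247 250 250 248 248 247 236 189]
 [255 254 252 243 234 235 241 245 245 246 248 243 211]
 [254 254 250 238 224 219 227 233 237 243 247 246 227]
 [254 253 248 237 219 209 215 225 234 245 251 251 240]
 [254 254 253 249 238 228 230 235 245 252 253 253 248]
 [254 254 254 254 251 248 249 251 253 254 254 254 251]
 [254 255 255 254 253 253 253 254 254 254 254 254 252]]
```

```bash
cat >> h.py <<'E'
from scipy.spatial.transform import Rotation as R
def down(h,pitch=0):
    "tool z down, tool y at heading h deg; pitch: rotation about world axis of tool y"
    h=np.radians(h);y=np.array([np.cos(h),np.sin(h),0]);z=np.array([0,0,-1.]);M=np.stack([np.cross(y,z),y,z],1)
    return R.from_rotvec(y*np.radians(pitch))*R.from_matrix(M)
def mv(p0,R0,p1,R1):
    d=R0.inv().apply(np.array(p1)-p0)/.3;r=(R0.inv()*R1).as_rotvec()/np.pi
    print("row",np.round(d,3).tolist(),np.round(r,3).tolist(),"rows>=",np.round(max(np.linalg.norm(d)*.3/.0625,np.linalg.norm(r)*180/10.7),1))
def show():
    from plant import get_state
    s=get_state();r=R.from_quat(s["eef_rot"]);m=r.as_matrix()
    print(round(s["clock"],2),"pos",s["tool_pos"].round(4),"yhead",np.degrees(np.arctan2(m[1,1],m[0,1])).round(1),"z",m[:,2].round(3),"F",s["contact_force"].round(1),"open",round(s["opening"],3),"ff",round(s["finger_force"],1),"q",s["q"].round(2))
    return s["tool_pos"],r
E
python3 - <<'E'
from h import *
p,r=show()
a=[.50,.26,.26];b=[.48,-.03,.26];c=[.4684,-.2849,.19]
mv(p,r,a,down(40));mv(np.array(a),down(40),b,down(16.5));mv(np.array(b),down(16.5),c,down(16.5))
E
```

```text
0.1 pos [0.2688 0.5636 0.238 ] yhead 64.5 z [-0.001 -0.002 -1.   ] F [ 0.  -0.5 -0.1] open 1.003 ff 0.0 q [-1.09  0.69 -0.19  1.57  0.16  0.9  -0.22]
row [-1.131, -0.582, -0.072] [-0.001, 0.0, 0.136] rows>= 6.1
row [-0.698, -0.672, 0.0] [0.0, 0.0, 0.131] rows>= 4.7
row [-0.804, -0.278, 0.233] [0.0, 0.0, 0.0] rows>= 4.2
```

Request:
send_rows([
  [[-1, -0.58, -0.07], [0, 0, 0.136]],
  [[-1, -0.58, -0.07], [0, 0, 0.136]],
  [[-1, -0.58, -0.07], [0, 0, 0.136]],
  [[-1, -0.58, -0.07], [0, 0, 0.136]],
  [[-1, -0.58, -0.07], [0, 0, 0.136]],
  [[-1, -0.58, -0.07], [0, 0, 0.136]],
  [[-1, -0.58, -0.07], [0, 0, 0.136]],
], fingers=0.75)

```text
clock: 0.98
tool_pos: [0.4667, 0.2746, 0.2596]
eef_rot: [0.425, 0.905, -0.001, 0.001]
contact_force: [-0.4, 1.4, -0.3]
opening: 0.746
finger_force: 0.0
```

Run:
```python
from h import *
p,r=show()
b=[.49,-.0,.26];c=[.4684,-.2849,.19]
mv(p,r,b,down(16.5));mv(np.array(b),down(16.5),c,down(16.5))
```

```text
0.97 pos [0.4667 0.2746 0.2596] yhead 39.7 z [ 0.001 -0.002 -1.   ] F [-0.4  1.4 -0.3] open 0.746 ff 0.0 q [-0.55  0.55 -0.11  1.8   0.08  0.8  -0.01]
row [-0.754, -0.524, 0.0] [-0.0, 0.001, 0.129] rows>= 4.4
row [-0.89, -0.339, 0.233] [0.0, 0.0, 0.0] rows>= 4.7
```

Request:
send_rows([
  [[-0.75, -0.52, 0], [0, 0, 0.129]],
  [[-0.75, -0.52, 0], [0, 0, 0.129]],
  [[-0.75, -0.52, 0], [0, 0, 0.129]],
  [[-0.75, -0.52, 0], [0, 0, 0.129]],
  [[-0.75, -0.52, 0], [0, 0, 0.129]],
])

```text
clock: 1.6
tool_pos: [0.4898, 0.003, 0.2595]
eef_rot: [0.597, 0.802, -0.0, -0.0]
contact_force: [-0.7, 0.3, 0.1]
opening: 0.75
finger_force: 0.0
```

Request:
send_rows([
  [[-0.89, -0.34, 0.23], [0, 0, 0]],
  [[-0.89, -0.34, 0.23], [0, 0, 0]],
  [[-0.89, -0.34, 0.23], [0, 0, 0]],
  [[-0.89, -0.34, 0.23], [0, 0, 0]],
  [[-0.89, -0.34, 0.23], [0, 0, 0]],
  [[-0.89, -0.34, 0.23], [0, 0, 0]],
  [[-0.89, -0.34, 0.23], [0, 0, 0]],
])

```text
clock: 2.48
tool_pos: [0.4706, -0.2773, 0.1904]
eef_rot: [0.595, 0.804, 0.001, -0.001]
contact_force: [0.1, 0.8, 0.2]
opening: 0.745
finger_force: 0.0
```

Run:
```python
from h import *
p,r=show()
mv(p,r,[.4684,-.2849,.080],down(16.46))
```

```text
2.48 pos [ 0.4706 -0.2773  0.1904] yhead 17.0 z [ 0.     0.002 -1.   ] F [0.1 0.8 0.2] open 0.745 ff 0.0 q [ 0.48  0.65 -0.06  1.86  0.06  0.63  0.69]
row [-0.023, -0.015, 0.368] [0.0, -0.001, 0.003] rows>= 1.8
```

Request:
send_rows([
  [[-0.023, -0.015, 0.1], [0, 0, 0.003]],
  [[-0.023, -0.015, 0.2], [0, 0, 0.003]],
  [[-0.023, -0.015, 0.3], [0, 0, 0.003]],
  [[-0.023, -0.015, 0.368], [0, 0, 0.003]],
  [[-0.023, -0.015, 0.368], [0, 0, 0.003]],
])

```text
clock: 3.1
tool_pos: [0.4678, -0.2844, 0.0794]
eef_rot: [0.598, 0.801, 0.001, -0.002]
contact_force: [0.3, -0.5, -0.2]
opening: 0.752
finger_force: 0.0
```

Request:
send_rows([
  [[0, 0, 0], [0, 0, 0]],
  [[0, 0, 0], [0, 0, 0]],
  [[0, 0, 0], [0, 0, 0]],
  [[0, 0, 0], [0, 0, 0]],
  [[0, 0, 0], [0, 0, 0]],
  [[0, 0, 0], [0, 0, 0]],
], fingers=0, newtons=15)

```text
clock: 3.85
tool_pos: [0.4681, -0.2875, 0.0805]
eef_rot: [0.6, 0.8, 0.0, 0.0]
contact_force: [1.7, 0.1, 2.5]
opening: 0.231
finger_force: 15.0
```

Run:
```python
from h import *
p,r=show()
c=np.array([.4953,-.2770]);a=np.radians(16.46);Y=np.array([np.cos(a),np.sin(a)])
print("local y",(p[:2]-c)@Y, "x",(p[:2]-c)@[Y[1],-Y[0]])
mv(p,r,[*(c+.005*Y),p[2]],down(16.46))
```

```text
3.85 pos [ 0.4681 -0.2875  0.0805] yhead 16.3 z [ 0.001 -0.    -1.   ] F [1.7 0.1 2.5] open 0.231 ff 15.0 q [ 0.49  0.83 -0.04  1.92  0.08  0.39  0.68]
local y -0.029105280721375918 x 0.0023591855599831256
row [0.008, 0.114, 0.0] [0.0, 0.0, -0.001] rows>= 0.5
```

Request:
send_rows([
  [[0, 0.03, 0], [0, 0, 0]],
  [[0, 0.06, 0], [0, 0, 0]],
  [[0, 0.09, 0], [0, 0, 0]],
  [[0, 0.11, 0], [0, 0, 0]],
  [[0, 0.114, 0], [0, 0, 0]],
  [[0, 0.114, 0], [0, 0, 0]],
])

```text
clock: 4.6
tool_pos: [0.5008, -0.278, 0.0806]
eef_rot: [0.6, 0.8, 0.0, 0.0]
contact_force: [-0.3, -0.5, 4.5]
opening: 0.232
finger_force: 15.0
```

Request:
send_rows([
  [[0, 0, 0], [0, 0, 0]],
  [[0, 0, 0], [0, 0, 0]],
  [[0, 0, -0.13], [0, 0, 0]],
  [[0, 0, -0.26], [0, 0, 0]],
  [[-0.25, -0.1, -0.4], [0, 0, 0]],
  [[-0.5, -0.2, -0.4], [0, 0, 0]],
  [[-0.6, -0.3, -0.4], [0, 0, 0]],
  [[-0.6, -0.3, -0.4], [0, 0, 0]],
], fingers=0.6)

```text
clock: 5.6
tool_pos: [0.4609, -0.4811, 0.2001]
eef_rot: [0.602, 0.798, -0.002, 0.0]
contact_force: [0.0, 0.5, -0.3]
opening: 0.603
finger_force: 0.0
```

Run:
```python
from h import *
from plant import snapshot
p,r=show()
for n in("scene","top"):
    s=snapshot(n);pickle.dump(s,open(n+"2.pkl","wb"))
s=pickle.load(open("scene2.pkl","rb"));t=pickle.load(open("top2.pkl","rb"))
def st(S,x0,x1,y0,y1,f):
    g=S["img"][y0:y1,x0:x1].astype(float);g=np.clip((g-20)*255/235,0,255)
    return cv2.resize(g.astype(np.uint8),None,fx=f,fy=f,interpolation=0)
cv2.imwrite("pics/z2.png",np.hstack([st(s,208,258,222,272,8),st(t,330,370,180,220,10)]))
```

```text
5.6 pos [ 0.4609 -0.4811  0.2001] yhead 15.9 z [-0.002 -0.003 -1.   ] F [ 0.   0.5 -0.3] open 0.603 ff 0.0 q [ 0.77  0.78 -0.08  1.47  0.07  0.89  0.95]
```

View pics/z2.png

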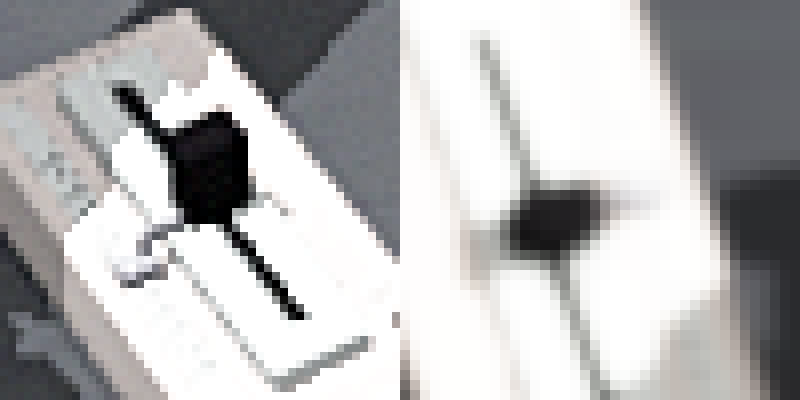

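The grip now sits close to the pointer: in the scene crop its base corner (187,222) touches the pointer tip, and in the top crop the grip is at (550,222) with the pointer streak at (640,195). I'll check this numerically.

Run:
```python
from h import *
c=np.array([.4953,-.2770]);a=np.radians(16.46);Y=np.array([np.cos(a),np.sin(a)]);X=np.array([np.sin(a),-np.cos(a)])
W=lambda x,y,z:[*(c+X*x/1e3+Y*y/1e3),z]
for g,f in((-29.1,""),(5.0,"2")):
  for n,roi in(("scene",(212,245,224,256)),("top",(336,362,196,220))):
    S=pickle.load(open(n+f+".pkl","rb"));x0,x1,y0,y1=roi
    m=(S["img"][y0:y1,x0:x1].max(2)<90).astype(np.uint8);m=cv2.morphologyEx(m,cv2.MORPH_OPEN,np.ones((4,4)))
    pr=np.array([proj(S,W(x,g+y,z)) for x in(-14,14) for y in(-10,10) for z in(.0645,.1045)],np.float32)
    h=cv2.convexHull(pr);M=cv2.moments(h);b=cv2.boundingRect(m);k=cv2.moments(m,True)
    print(n,f,"obs bbox",b[0]+x0,b[1]+y0,b[0]+b[2]+x0-1,b[1]+b[3]+y0-1,"cen",round(k["m10"]/k["m00"]+x0,1),round(k["m01"]/k["m00"]+y0,1),"pred",pr.min(0).round(1),pr.max(0).round(1),"cen",round(M["m10"]/M["m00"],1),round(M["m01"]/M["m00"],1))
for n in("scene","top"):
  S=pickle.load(open(n+".pkl","rb"))
  print(n,"px per +10mm y",np.array(proj(S,W(20,15,.068)))-proj(S,W(20,5,.068)))
  for y in(0,5,10):print(y,[np.round(proj(S,W(*q)),1).tolist() for q in((14,y,.064),(14,y,.072),(42,y,.05),(42,y,.06),(42,y,.072))])
```

```text
scene  obs bbox 225 231 234 243 cen 229.6 237.1 pred [221.2 226.4] [233.9 243.7] cen 227.6 235.0
top  obs bbox 346 211 352 215 cen 348.9 212.9 pred [342.3 206.5] [354.8 217.4] cen 348.5 212.0
scene 2 obs bbox 230 224 244 250 cen 237.0 237.3 pred [226.7 233.3] [239.5 251. ] cen 233.2 242.1
top 2 obs bbox 343 200 349 205 cen 345.9 202.4 pred [338.7 195.7] [351.1 206.8] cen 344.9 201.3
scene px per +10mm y [1.65005108 2.15011195]
0 [[228.6, 247.9], [228.4, 246.0], [220.4, 255.0], [220.1, 252.7], [219.7, 249.9]]
5 [[229.4, 248.9], [229.2, 247.0], [221.2, 256.1], [220.9, 253.8], [220.5, 250.9]]
10 [[230.2, 250.0], [230.0, 248.1], [222.0, 257.2], [221.7, 254.9], [221.3, 252.0]]
top px per +10mm y [-1.05158431 -3.09723789]
0 [[349.0, 202.5], [349.3, 202.1], [357.2, 200.5], [357.6, 200.0], [358.1, 199.3]]
5 [[348.5, 201.0], [348.8, 200.6], [356.7, 198.9], [357.1, 198.4], [357.6, 197.8]]
10 [[348.0, 199.4], [348.3, 199.0], [356.1, 197.4], [356.5, 196.9], [357.0, 196.2]]
```

Run:
```python
from h import *
p,r=show()
mv(p,r,[.5114,-.3088,.14],down(16.46))
```

```text
5.7 pos [ 0.4621 -0.4788  0.1997] yhead 16.0 z [-0.001 -0.001 -1.   ] F [-0.2  0.4 -0.4] open 0.6 ff 0.0 q [ 0.77  0.78 -0.08  1.47  0.07  0.89  0.95]
row [0.5, 0.314, 0.198] [-0.001, 0.0, -0.003] rows>= 3.0
```

Request:
send_rows([
  [[0.2, 0.12, 0.07], [0, 0, 0]],
  [[0.4, 0.25, 0.14], [0, 0, 0]],
  [[0.5, 0.314, 0.198], [0, 0, -0.003]],
  [[0.5, 0.314, 0.198], [0, 0, -0.003]],
  [[0.5, 0.314, 0.198], [0, 0, -0.003]],
])

```text
clock: 6.32
tool_pos: [0.5132, -0.3037, 0.1408]
eef_rot: [0.595, 0.804, 0.0, -0.0]
contact_force: [-0.9, -0.9, 0.1]
opening: 0.595
finger_force: 0.0
```

Request:
send_rows([
  [[0, 0, 0.1], [0, 0, 0]],
  [[0, 0, 0.2], [0, 0, 0]],
  [[0, 0, 0.265], [0, 0, 0]],
  [[0, 0, 0.265], [0, 0, 0]],
])

```text
clock: 6.82
tool_pos: [0.5117, -0.3058, 0.0604]
eef_rot: [0.597, 0.803, -0.0, -0.001]
contact_force: [0.5, 0.8, 1.5]
opening: 0.605
finger_force: 0.0
```

Request:
send_rows([
  [[0, 0, 0], [0, 0, 0]],
  [[0, 0, 0], [0, 0, 0]],
  [[0, 0, 0], [0, 0, 0]],
  [[0, 0, 0], [0, 0, 0]],
  [[0, 0, 0], [0, 0, 0]],
  [[0, 0, 0], [0, 0, 0]],
], fingers=0, newtons=4)

```text
clock: 7.58
tool_pos: [0.5133, -0.3054, 0.0615]
eef_rot: [0.596, 0.803, 0.0, 0.0]
contact_force: [1.6, 0.3, 0.9]
opening: 0.032
finger_force: 4.0
```

Run:
```python
from h import *
p,r=show()
c=np.array([.4953,-.2770]);a=np.radians(16.46);Y=np.array([np.cos(a),np.sin(a)])
print("local y",(p[:2]-c)@Y, "x",(p[:2]-c)@[Y[1],-Y[0]])
```

```text
7.58 pos [ 0.5133 -0.3054  0.0615] yhead 16.8 z [ 0.001  0.    -1.   ] F [1.6 0.3 0.9] open 0.032 ff 4.0 q [ 0.48  0.9  -0.04  1.78  0.07  0.46  0.68]
local y 0.009249265081924493 x 0.032372008106513826
```

Request:
send_rows([
  [[0, 0, 0], [0, 0, 0]],
  [[0, 0, 0], [0, 0, 0]],
  [[0, 0, -0.12], [0, 0, 0]],
  [[0, 0, -0.24], [0, 0, 0]],
  [[0, 0, -0.24], [0, 0, 0]],
], fingers=0.6)

```text
clock: 8.2
tool_pos: [0.5142, -0.3066, 0.1359]
eef_rot: [0.596, 0.803, 0.0, 0.003]
contact_force: [-0.2, -0.3, -0.2]
opening: 0.574
finger_force: 0.0
```

Run:
```python
from h import *
p,r=show()
c=np.array([.4953,-.2770]);a=np.radians(16.46);Y=np.array([np.cos(a),np.sin(a)])
print("local y",(p[:2]-c)@Y, "x",(p[:2]-c)@[Y[1],-Y[0]])
mv(p,r,[*(c+.007*Y),.081],down(16.46))
```

```text
8.2 pos [ 0.5142 -0.3066  0.1359] yhead 16.8 z [ 0.005 -0.003 -1.   ] F [-0.2 -0.3 -0.2] open 0.574 ff 0.0 q [ 0.49  0.79 -0.05  1.75  0.06  0.61  0.69]
local y 0.009723020229740063 x 0.03378665266565616
row [0.113, -0.009, 0.183] [0.001, 0.001, 0.002] rows>= 1.0
```

Request:
send_rows([
  [[0.06, 0, 0], [0, 0, 0]],
  [[0.113, 0, 0], [0, 0, 0]],
  [[0.113, 0, 0], [0, 0, 0]],
  [[0.113, 0, 0.1], [0, 0, 0]],
  [[0.113, 0, 0.183], [0, 0, 0]],
  [[0.113, 0, 0.183], [0, 0, 0]],
])

```text
clock: 8.95
tool_pos: [0.5017, -0.2731, 0.0767]
eef_rot: [0.596, 0.803, -0.001, -0.002]
contact_force: [-0.6, 0.1, -0.7]
opening: 0.598
finger_force: 0.0
```

Request:
send_rows([
  [[0, 0, 0], [0, 0, 0]],
  [[0, 0, 0], [0, 0, 0]],
  [[0, 0, 0], [0, 0, 0]],
  [[0, 0, 0], [0, 0, 0]],
  [[0, 0, 0], [0, 0, 0]],
], fingers=0, newtons=15)

```text
clock: 9.57
tool_pos: [0.5029, -0.2736, 0.0791]
eef_rot: [0.596, 0.803, -0.0, 0.0]
contact_force: [-2.8, -0.4, 5.4]
opening: 0.226
finger_force: 15.0
```

Run:
```python
from h import *
p,r=show()
c=np.array([.4953,-.2770]);a=np.radians(16.46);Y=np.array([np.cos(a),np.sin(a)])
print("local y",(p[:2]-c)@Y, "x",(p[:2]-c)@[Y[1],-Y[0]])
```

```text
9.57 pos [ 0.5029 -0.2736  0.0791] yhead 16.8 z [ 0.    -0.001 -1.   ] F [-2.8 -0.4  5.4] open 0.226 ff 15.0 q [ 0.44  0.85 -0.04  1.85  0.07  0.44  0.65]
local y 0.008282801702351648 x -0.0011302577341410016
```

Request:
send_rows([
  [[0, 0.005, 0], [0, 0, 0]],
  [[0, 0.005, 0], [0, 0, 0]],
  [[0, 0.005, 0], [0, 0, 0]],
])

```text
clock: 9.95
tool_pos: [0.5048, -0.273, 0.0791]
eef_rot: [0.596, 0.803, 0.0, 0.001]
contact_force: [-1.4, -1.3, 5.3]
opening: 0.228
finger_force: 15.0
```

Run:
```python
from h import *
p,r=show()
c=np.array([.4953,-.2770]);a=np.radians(16.46);Y=np.array([np.cos(a),np.sin(a)])
print("local y",(p[:2]-c)@Y, "x",(p[:2]-c)@[Y[1],-Y[0]])
hc=np.array([.5054,.0068]);b=np.radians(-6.28);hx=np.array([np.cos(b),np.sin(b)]);tab=hc-.07*hx
print("tab",tab)
a=[*(p[:2]),.25];mv(p,r,a,down(83.7));mv(np.array(a),down(83.7),[*tab,.25],down(83.7))
```

```text
9.95 pos [ 0.5048 -0.273   0.0791] yhead 16.8 z [ 0.001 -0.001 -1.   ] F [-1.4 -1.3  5.3] open 0.228 ff 15.0 q [ 0.44  0.85 -0.04  1.85  0.07  0.44  0.64]
local y 0.010216752946821322 x -0.0011281286346682166
tab [0.43582006 0.01445711]
row [-0.001, 0.001, -0.57] [0.0, 0.0, -0.372] rows>= 6.3
row [0.334, 0.927, 0.0] [0.0, 0.0, 0.0] rows>= 4.7
```

Request:
send_rows([
  [[0, 0, 0], [0, 0, 0]],
  [[0, 0, 0], [0, 0, 0]],
  [[0, 0, -0.14], [0, 0, 0]],
  [[0, 0, -0.3], [0, 0, 0]],
  [[0, 0, -0.5], [0, 0, -0.05]],
  [[0, 0, -0.57], [0, 0, -0.11]],
], fingers=0.6)

```text
clock: 10.7
tool_pos: [0.506, -0.2732, 0.2531]
eef_rot: [0.447, 0.895, -0.0, 0.003]
contact_force: [0.2, -0.0, -1.2]
opening: 0.601
finger_force: 0.0
```

Run:
```python
from h import *
p,r=show()
mv(p,r,[.4368,.015,.22],down(83.7))
```

```text
10.7 pos [ 0.506  -0.2732  0.2531] yhead 36.9 z [ 0.005 -0.003 -1.   ] F [ 0.2 -0.  -1.2] open 0.601 ff 0.0 q [ 0.51  0.6  -0.17  1.71  0.13  0.84  0.93]
row [0.907, 0.392, 0.106] [0.0, 0.002, -0.26] rows>= 4.8
```

Request:
send_rows([
  [[0.907, 0.392, 0.106], [0, 0.002, -0.26]],
  [[0.907, 0.392, 0.106], [0, 0.002, -0.26]],
  [[0.907, 0.392, 0.106], [0, 0.002, -0.26]],
  [[0.907, 0.392, 0.106], [0, 0.002, -0.26]],
  [[0.907, 0.392, 0.106], [0, 0.002, -0.26]],
  [[0.907, 0.392, 0.106], [0, 0.002, -0.26]],
  [[0.907, 0.392, 0.106], [0, 0.002, -0.26]],
  [[0.907, 0.392, 0.106], [0, 0.002, -0.26]],
])

```text
clock: 11.7
tool_pos: [0.4371, 0.0144, 0.2177]
eef_rot: [0.06, 0.998, 0.001, -0.003]
contact_force: [0.2, -0.7, 0.1]
opening: 0.603
finger_force: 0.0
```

Run:
```python
from h import *
p,r=show()
mv(p,r,[.4368,.015,.132],down(83.7))
from plant import snapshot
t=snapshot("top");s=snapshot("scene");pickle.dump((t,s),open("b.pkl","wb"))
o=pickle.load(open("top.pkl","rb"))
for n,S,bx in(("t",t,(320,370,170,240)),):
    x0,x1,y0,y1=bx
    A=S["img"][y0:y1,x0:x1]
A=cv2.resize(s["img"][170:270,205:355],None,fx=5.3,fy=5.3,interpolation=2)
cv2.imwrite("pics/s3.png",A)
```

```text
11.7 pos [0.4371 0.0144 0.2177] yhead 83.2 z [-0.005  0.002 -1.   ] F [ 0.2 -0.7  0.1] open 0.603 ff 0.0 q [ 0.1   0.51 -0.36  2.12  0.32  0.57  0.97]
row [-0.0, 0.001, 0.286] [0.001, -0.002, -0.003] rows>= 1.4
```

View pics/s3.png

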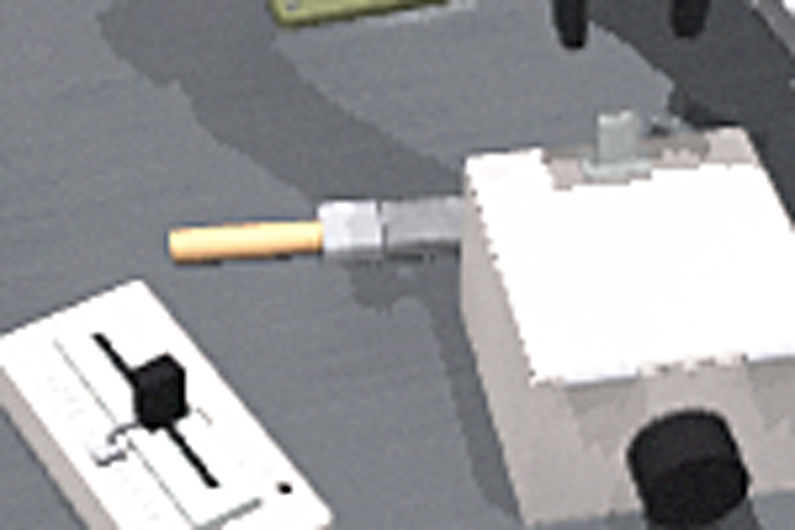

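The grip (158,390) sits beside the pointer tip (120,435), and the open fingers at (570,40) and (690,10) straddle the flap tab (618,140). Next: descend and pinch.

Request:
send_rows([
  [[0, 0.001, 0.1], [0, 0, -0.003]],
  [[0, 0.001, 0.2], [0, 0, -0.003]],
  [[0, 0.001, 0.29], [0, 0, -0.003]],
  [[0, 0.001, 0.29], [0, 0, -0.003]],
])

```text
clock: 12.3
tool_pos: [0.4354, 0.0157, 0.1296]
eef_rot: [0.054, 0.999, 0.001, -0.004]
contact_force: [0.8, -1.0, 0.3]
opening: 0.602
finger_force: 0.0
```

Request:
send_rows([
  [[0, 0, 0], [0, 0, 0]],
  [[0, 0, 0], [0, 0, 0]],
  [[0, 0, 0], [0, 0, 0]],
  [[0, 0, 0], [0, 0, 0]],
  [[0, 0, 0], [0, 0, 0]],
], fingers=0, newtons=25)

```text
clock: 12.92
tool_pos: [0.4367, 0.0154, 0.1314]
eef_rot: [0.054, 0.999, 0.001, -0.002]
contact_force: [0.1, -3.7, 6.1]
opening: 0.265
finger_force: 25.0
```

Run:
```python
from h import *
p,r=show()
M=r.as_matrix();b=np.radians(-6.28);hx=np.array([np.cos(b),np.sin(b),0])
for th in(10,20,30,40,50,60,70,80,90,97,102):
    f=lambda q:np.array([-160*np.cos(q)+32*np.sin(q),160*np.sin(q)+32*np.cos(q)])/1e3
    d=f(np.radians(th))-f(0);print(th,np.round(M.T@(hx*d[0]+np.array([0,0,d[1]]))/.3,3).tolist())
```

```text
12.93 pos [0.4367 0.0154 0.1314] yhead 83.8 z [-0.004  0.002 -1.   ] F [ 0.1 -3.7  6.1] open 0.265 ff 25.0 q [-0.    0.67 -0.22  2.21  0.45  0.31  0.86]
10 [-0.026, 0.0, -0.091]
20 [-0.068, 0.0, -0.176]
30 [-0.124, 0.0, -0.253]
40 [-0.192, 0.0, -0.319]
50 [-0.271, -0.0, -0.372]
60 [-0.357, -0.0, -0.41]
70 [-0.449, -0.0, -0.433]
80 [-0.544, -0.001, -0.439]
90 [-0.638, -0.001, -0.429]
97 [-0.702, -0.001, -0.413]
102 [-0.747, -0.001, -0.396]
```

Request:
send_rows([
  [[-0.012, 0, -0.046], [0, 0, 0]],
  [[-0.026, 0, -0.091], [0, 0, 0]],
  [[-0.046, 0, -0.134], [0, 0, 0]],
  [[-0.068, 0, -0.176], [0, 0, 0]],
  [[-0.095, 0, -0.215], [0, 0, 0]],
  [[-0.124, 0, -0.253], [0, 0, 0]],
  [[-0.157, 0, -0.287], [0, 0, 0]],
  [[-0.192, 0, -0.319], [0, 0, 0]],
  [[-0.231, 0, -0.347], [0, 0, 0]],
  [[-0.271, 0, -0.372], [0, 0, 0]],
  [[-0.313, 0, -0.393], [0, 0, 0]],
  [[-0.357, 0, -0.41], [0, 0, 0]],
])

```text
clock: 14.42
tool_pos: [0.5401, 0.0039, 0.2535]
eef_rot: [0.053, 0.999, 0.0, -0.006]
contact_force: [-6.0, -2.7, 6.3]
opening: 0.269
finger_force: 25.0
```

```bash
python3 -c "
from h import *
show()"
```

```text
14.43 pos [0.5401 0.0039 0.2535] yhead 83.9 z [-0.012  0.001 -1.   ] F [-6.  -2.7  6.3] open 0.269 ff 25.0 q [ 0.16  0.58 -0.4   1.79  0.29  0.84  1.08]
```

Request:
send_rows([
  [[-0.046, 0, -0.014], [0, 0, 0]],
  [[-0.092, 0, -0.023], [0, 0, 0]],
  [[-0.14, 0, -0.028], [0, 0, 0]],
  [[-0.187, 0, -0.029], [0, 0, 0]],
  [[-0.234, 0, -0.026], [0, 0, 0]],
  [[-0.281, 0, -0.019], [0, 0, 0]],
  [[-0.326, 0, -0.008], [0, 0, 0]],
  [[-0.367, 0, 0.005], [0, 0, 0]],
  [[-0.39, 0, 0.014], [0, 0, 0]],
  [[-0.417, 0, 0.029], [0, 0, 0]],
  [[-0.417, 0, 0.029], [0, 0, 0]],
  [[-0.417, 0, 0.029], [0, 0, 0]],
])

```text
clock: 15.92
tool_pos: [0.6694, -0.0104, 0.2441]
eef_rot: [0.054, 0.999, 0.0, -0.001]
contact_force: [2.1, -5.0, 3.9]
opening: 0.264
finger_force: 25.0
```

Run:
```python
from h import *
p,r=show()
b=np.radians(-6.28);hx=np.array([np.cos(b),np.sin(b)]);h=np.array([.5054,.0068])+.09*hx
print("rel hinge",(p[:2]-h)@hx,p[2]+.019-.1155)
```

```text
15.93 pos [ 0.6694 -0.0104  0.2441] yhead 83.8 z [-0.002  0.001 -1.   ] F [ 2.1 -5.   3.9] open 0.264 ff 25.0 q [ 0.14  0.76 -0.38  1.4   0.3   1.03  1.16]
rel hinge 0.07485543589405946 0.1475864357001816
```

Request:
send_rows([
  [[0, 0, 0], [0, 0, 0]],
  [[0, 0, 0], [0, 0, 0]],
  [[0, 0, -0.1], [0, 0, 0]],
  [[0, 0, -0.25], [0, 0, 0]],
  [[0, 0, -0.4], [0, 0, 0]],
  [[0.2, 0, -0.4], [0, 0, 0]],
  [[0.4, 0.2, -0.4], [0, 0, 0]],
  [[0.5, 0.4, -0.4], [0, 0, 0]],
  [[0.6, 0.6, -0.4], [0, 0, 0]],
  [[0.7, 0.8, -0.4], [0, 0, 0]],
  [[0.7, 0.9, -0.4], [0, 0, 0]],
], fingers=0.6)

```text
clock: 17.3
tool_pos: [0.4865, 0.2831, 0.3657]
eef_rot: [0.052, 0.999, 0.001, -0.003]
contact_force: [0.7, -0.3, 0.7]
opening: 0.602
finger_force: 0.0
```

Run:
```python
from h import *
from plant import snapshot
p,r=show()
t=snapshot("top");s=snapshot("scene");pickle.dump((t,s),open("o.pkl","wb"))
A=cv2.resize(t["img"][150:250,205:295],None,fx=4.4,fy=4.4,interpolation=2)
B=cv2.resize(s["img"][165:265,270:370],(400,440),interpolation=2)
cv2.imwrite("pics/o.png",np.hstack([A,B]))
```

```text
17.3 pos [0.4865 0.2831 0.3657] yhead 84.0 z [-0.006  0.003 -1.   ] F [ 0.7 -0.3  0.7] open 0.602 ff 0.0 q [-0.33  0.5  -0.45  1.56  0.23  1.14  0.63]
```

View pics/o.png

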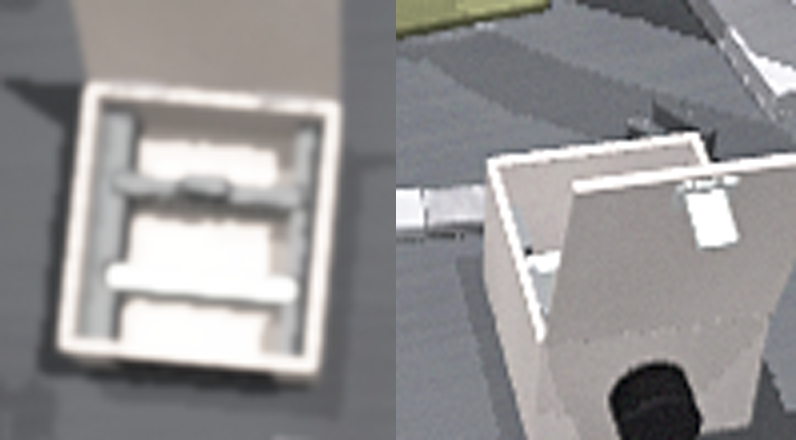

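The flap leans back. The cassette with its tab is in the far slot (tab at 205,188 in the left crop), and the plain baffle is in the near slot (200,283).

Run:
```python
from h import *
t,s=pickle.load(open("o.pkl","rb"))
print(ray(t,251.2,192.3,.106))
S=pickle.load(open("scene.pkl","rb"))
g=S["img"].astype(int);
m=np.zeros(g.shape[:2],np.uint8);m[205:262,366:448]=(g.min(2)[205:262,366:448]>125)*255
k=max(cv2.findContours(cv2.morphologyEx(m,cv2.MORPH_CLOSE,np.ones((9,9))),0,1)[0],key=cv2.contourArea)
print(cv2.boundingRect(k),cv2.minAreaRect(np.array([ray(S,*p[0],.015)[:2] for p in k],np.float32)))
p,r=show()
hx=np.array([np.cos(-.1096),np.sin(-.1096)]);c=np.array([.5065,.0075])+.032*hx;print(c)
mv(p,r,[*c,.30],down(83.7))
```

```text
[0.53052754 0.00384716 0.106     ]
(366, 205, 82, 57) ((0.5450470447540283, 0.2886238098144531), (0.31919237971305847, 0.25623244047164917), 73.49954986572266)
17.4 pos [0.4837 0.2908 0.3658] yhead 84.7 z [-0.008  0.01  -1.   ] F [-0.3  0.5  0.4] open 0.6 ff 0.0 q [-0.34  0.5  -0.46  1.56  0.22  1.14  0.64]
[0.538308   0.00399982]
row [-0.271, -0.937, 0.208] [0.003, -0.003, 0.006] rows>= 4.8
```

Request:
send_rows([
  [[-0.2, -0.4, 0], [0.003, -0.003, 0.006]],
  [[-0.267, -0.937, 0.1], [0.003, -0.003, 0.006]],
  [[-0.267, -0.937, 0.1], [0.003, -0.003, 0.006]],
  [[-0.267, -0.937, 0.208], [0.003, -0.003, 0.006]],
  [[-0.267, -0.937, 0.208], [0.003, -0.003, 0.006]],
  [[-0.267, -0.937, 0.208], [0.003, -0.003, 0.006]],
  [[-0.267, -0.937, 0.208], [0.003, -0.003, 0.006]],
  [[-0.267, -0.937, 0.208], [0.003, -0.003, 0.006]],
], fingers=0.7)

```text
clock: 18.4
tool_pos: [0.5381, -0.0047, 0.3026]
eef_rot: [0.061, 0.998, -0.003, 0.002]
contact_force: [-0.1, 0.1, 0.9]
opening: 0.698
finger_force: 0.0
```

Run:
```python
from h import *
p,r=show()
mv(p,r,[.537,.004,.082],down(83.7))
```

```text
18.4 pos [ 0.5381 -0.0047  0.3026] yhead 83.0 z [ 0.004 -0.006 -1.   ] F [-0.1  0.1  0.9] open 0.698 ff 0.0 q [ 0.18  0.51 -0.41  1.74  0.26  0.94  1.11]
row [0.011, 0.032, 0.735] [-0.002, 0.002, -0.004] rows>= 3.5
```

Request:
send_rows([
  [[0.005, 0.02, 0.15], [0, 0, 0]],
  [[0.005, 0.02, 0.3], [0, 0, 0]],
  [[0.005, 0.02, 0.42], [0, 0, 0]],
  [[0.005, 0.02, 0.5], [0, 0, 0]],
  [[0.005, 0.02, 0.5], [0, 0, 0]],
  [[0.005, 0.02, 0.5], [0, 0, 0]],
])

```text
clock: 19.15
tool_pos: [0.5385, -0.0007, 0.1531]
eef_rot: [0.062, 0.998, -0.003, 0.003]
contact_force: [0.9, 0.2, 0.6]
opening: 0.702
finger_force: 0.0
```

Run:
```python
from h import *
p,r=show()
mv(p,r,[.537,.004,.082],down(83.7))
```

```text
19.15 pos [ 0.5385 -0.0007  0.1531] yhead 82.9 z [ 0.005 -0.007 -1.   ] F [0.9 0.2 0.6] open 0.702 ff 0.0 q [ 0.1   0.71 -0.31  1.91  0.39  0.58  0.97]
row [0.008, 0.016, 0.237] [-0.002, 0.002, -0.004] rows>= 1.1
```

Request:
send_rows([
  [[0.006, 0.015, 0.08], [-0.002, 0.002, -0.004]],
  [[0.006, 0.015, 0.15], [-0.002, 0.002, -0.004]],
  [[0.006, 0.015, 0.2], [-0.002, 0.002, -0.004]],
  [[0.006, 0.015, 0.23], [-0.002, 0.002, -0.004]],
  [[0.006, 0.015, 0.23], [-0.002, 0.002, -0.004]],
])

```text
clock: 19.77
tool_pos: [0.5366, 0.0024, 0.0829]
eef_rot: [0.056, 0.998, -0.0, -0.001]
contact_force: [0.3, -0.9, -0.1]
opening: 0.699
finger_force: 0.0
```

Request:
send_rows([
  [[0, 0, 0], [0, 0, 0]],
  [[0, 0, 0], [0, 0, 0]],
  [[0, 0, 0], [0, 0, 0]],
  [[0, 0, 0], [0, 0, 0]],
  [[0, 0, 0], [0, 0, 0]],
], fingers=0, newtons=35)

```text
clock: 20.4
tool_pos: [0.537, 0.0027, 0.0832]
eef_rot: [0.056, 0.998, 0.0, -0.001]
contact_force: [0.1, 1.3, 3.0]
opening: 0.339
finger_force: 35.0
```

Run:
```python
from h import *
p,r=show()
```

```text
20.4 pos [0.537  0.0027 0.0832] yhead 83.6 z [-0.002  0.    -1.   ] F [0.1 1.3 3. ] open 0.339 ff 35.0 q [ 0.06  0.83 -0.25  1.95  0.45  0.42  0.93]
```

Opening 0.339 × 88 = 29.8 mm, which matches the tab. Now lift straight up.

Request:
send_rows([
  [[0, 0, -0.05], [0, 0, 0]],
  [[0, 0, -0.1], [0, 0, 0]],
  [[0, 0, -0.15], [0, 0, 0]],
  [[0, 0, -0.2], [0, 0, 0]],
  [[0, 0, -0.26], [0, 0, 0]],
  [[0, 0, -0.32], [0, 0, 0]],
  [[0, 0, -0.38], [0, 0, 0]],
  [[0, 0, -0.44], [0, 0, 0]],
  [[0, 0, -0.5], [0, 0, 0]],
  [[0, 0, -0.54], [0, 0, 0]],
  [[0, 0, -0.54], [0, 0, 0]],
])

```text
clock: 21.78
tool_pos: [0.5374, 0.0024, 0.2459]
eef_rot: [0.056, 0.998, -0.0, -0.0]
contact_force: [-0.8, 0.5, -2.2]
opening: 0.333
finger_force: 35.0
```

Run:
```python
from h import *
p,r=show()
mv(p,r,[.548,.279,.23],down(83.7))
```

```text
21.77 pos [0.5374 0.0024 0.2459] yhead 83.5 z [-0.001 -0.    -1.   ] F [-0.8  0.5 -2.2] open 0.333 ff 35.0 q [ 0.16  0.58 -0.4   1.81  0.31  0.81  1.06]
row [0.069, 0.92, 0.053] [-0.0, -0.0, -0.001] rows>= 4.4
```

Request:
send_rows([
  [[0, 0.04, 0], [0, 0, 0]],
  [[0.01, 0.13, 0], [0, 0, 0]],
  [[0.02, 0.24, 0], [0, 0, 0]],
  [[0.03, 0.35, 0], [0, 0, 0]],
  [[0.04, 0.46, 0], [0, 0, 0]],
  [[0.05, 0.57, 0.01], [0, 0, 0]],
  [[0.06, 0.68, 0.02], [0, 0, 0]],
  [[0.07, 0.78, 0.03], [0, 0, 0]],
  [[0.07, 0.86, 0.04], [0, 0, 0]],
  [[0.07, 0.91, 0.05], [0, 0, 0]],
  [[0.07, 0.92, 0.05], [0, 0, 0]],
  [[0.07, 0.92, 0.05], [0, 0, 0]],
])

```text
clock: 23.28
tool_pos: [0.5471, 0.2782, 0.2295]
eef_rot: [0.057, 0.998, -0.001, -0.001]
contact_force: [1.3, -0.2, -2.3]
opening: 0.336
finger_force: 35.0
```

Request:
send_rows([
  [[0, 0, 0], [0, 0, 0]],
  [[0, 0, 0], [0, 0, 0]],
  [[0, 0, 0], [0, 0, 0]],
  [[0, 0, 0], [0, 0, 0]],
])

```text
clock: 23.78
tool_pos: [0.5472, 0.2789, 0.2299]
eef_rot: [0.056, 0.998, -0.0, -0.001]
contact_force: [0.6, -0.1, -2.3]
opening: 0.337
finger_force: 35.0
```

Run:
```python
from h import *
from plant import snapshot
p,r=show()
s=snapshot("scene");t=snapshot("top")
cv2.imwrite("pics/f.png",np.hstack([cv2.resize(s["img"][120:290,200:460],None,fx=1.9,fy=1.9),cv2.resize(t["img"][130:300,110:260],None,fx=1.9,fy=1.9)]))
mv(p,r,[.548,.279,.23],down(83.7))
```

```text
23.77 pos [0.5472 0.2789 0.2299] yhead 83.5 z [-0.002 -0.    -1.   ] F [ 0.6 -0.1 -2.3] open 0.337 ff 35.0 q [-0.34  0.7  -0.36  1.6   0.3   0.9   0.64]
row [-0.003, 0.001, -0.0] [-0.0, -0.001, -0.001] rows>= 0.0
```

View pics/f.png

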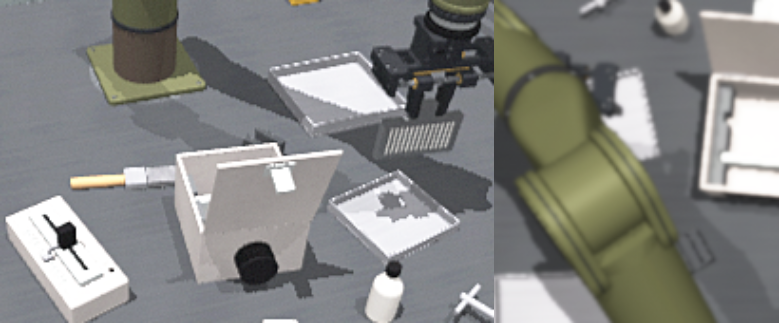

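The scene crop shows the cassette held upright at (420,137) above the small tray, whose rim is centred at (395,213). The flap is open and the grip is beside its pointer. I'll do one quick check of the tray centre, then hand in.

Run:
```python
from h import *
from plant import finish_job
S=pickle.load(open("scene.pkl","rb"));c=ray(S,407.5,231.7,.018);print(c)
if np.hypot(c[0]-.547,c[1]-.279)<.015: print(finish_job())
```

```text
[0.54924885 0.28053908 0.018     ]
the job is handed in; nothing more can be done
None
```

I lined the damper grip up with its pointer (within about 1 mm by the arm's readings) and left the flap open and leaning back. The cassette is held upright about 15 cm above the bench, within 3 mm of the tray's middle, and I handed the job in at about 24 s.

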